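# Put a bisque mug away in the roll-top dust box

## Task

Put the off-white bisque mug that stands on the bench away in the roll-top dust box: roll the slatted cover up and back by its T-shaped pull, set the mug down gently, upright on the cork floor beside the mug already in there, let go of it, and roll the cover down again until it is fully shut. Leave the other mug, the glaze jar and the bowl where they are, and do not drop the mug or bang it against the box.

Things in the scene. Friction and masses are not known exactly. Their poses are not given: they have to be found in the camera images.
- dust_box: fixed plywood box like a bread bin, 356 mm deep (x), 328 wide (y), 213 high. Origin: centre of its underside. x points from its open front to its back, y to its left seen from behind the robot at yaw 0, z up. Half-round cheeks 14 mm thick, radius 178 mm round the cover's axis, flank the 300 mm wide inside. The front sill is 12 mm thick, outer face at x = -164 mm, top at z = 56 mm
- dust_box_floor (a point): point on the cork floor's top, 14 mm over the bench, at the box's x = 0, y = 0; axes as the box. The floor is level and runs from x = -152 mm (sill) to +114 mm (inner back wall), y from -150 to +150 mm. The cover's inside sweeps at radius 151 mm round its axis, so the rim of a 90 mm mug must stay at x > -133 mm. With the cover up, all from x = -150 to 0 mm is open above
- cover_axis (a point): point on the level line, along the box's y, round which the cover rolls: mid width, 35 mm above the box's origin, axes as the box. The fixed rear hood (outer radius 172 mm round it) starts at x = +43 mm and runs backwards
- cover (a joint): roll-up cover of 14 wooden slats in circular grooves, outer radius 160 mm round cover_axis. Value in rad: 0 fully shut (dark lip on the sill), 1.466 fully open (lip on top, slats under the hood); growing = front goes up, then back. Stiff: stays where it is left, takes 3 to 9 N along the arc at the knob. Starts shut or a little open (0 to 0.3)
- cover_knob (a point): centre of the T pull on the cover's lip: a dark dowel, 46 mm long along the box's y, 22 mm thick, flat ends, on a mid stem, 16 mm clear of the slats. It runs at 190.5 mm from cover_axis, (13 degrees + cover) above the level on the front side: x = -186, z = 78 mm in the box's frame when shut, z = 224 mm when open. Pinched from above by its two ends, it turns in the pads and can be led all the way
- mug_0: the mug to put away: off-white bisque, 90 mm tall, 70 mm outer diameter, 0.17 to 0.34 kg, hollow, open on top, wall 5 to 8 mm. Origin on its underside, z up; the round part's axis is at (0, +14 mm) of its own frame; the handle (10 mm thick, z = 21 to 76 mm) sticks out to its own y = -49 mm. Can be pinched by the rim, one finger inside
- mug_0_rim (a point): centre of the mouth of mug_0, on the round part's axis at rim height (90 mm above its underside), axes as mug_0
- mug_1: terracotta-coloured mug of the same form and size that stands in the box's right half (y < 0), hidden while the cover is shut; leave it there. Same frame as mug_0
- mug_1_rim (a point): centre of the mouth of mug_1, at rim height
- glaze_jar_2: round pale cream glaze jar, diameter 67 mm, 83 mm tall, on the bench; it and mug_0 may have changed places; leave it. Origin: centre of its underside
- test_bowl: small bisque bowl, 100 mm across, 46 mm tall, on the bench; leave it. Origin: centre of its underside

How it is judged:
By the outcome, as a careful person would: the job done as asked, in the order asked, and still so for the second after the job is handed in, with the robot touching nothing.
It also fails if it takes over 72 s, if anything falls off the work surface, if the arm or the gripper's body presses on something with over 40 N, if the wrist force passes 120 N, or if a joint passes its speed limit or range.

## Robot

A 6-joint arm with a two-finger parallel gripper is mounted at the origin on a cart in front of the work surface, level with it; the furniture and walls round the work are solid. World frame = base frame: x ahead of the robot, y to its left, z up, the work surface at z = 0. Lengths are in m, angles in rad, forces in N, time in s.
With the tool pointing down it reaches from about 0.35 to 0.95 m from the base axis. Payload 17.4 kg.
Tool frame: the origin (TCP) lies on the mounting face of the last link; the fingertips stand 186 mm ahead of it and the grasp point (between the pads) lies 167 mm ahead of it; z points along the fingers, y is the line along which they close (so a half turn about z gives the same grasp; the last joint's range is limited). The gripper opens to 93 mm and grips with 3 to 60 N. Pads are 15 mm wide; open, the fingers measure 128 mm over their backs; the gripper's body (75 mm by 188 mm) begins 65 mm behind the grasp point.
Start: joints at [1.107, 0.116, 1.442, -0, 1.584, -0.038], TCP at [0.279, 0.615, 0.405] pointing down, gripper open.
Joint ranges: [-2.83, 2.83], [-0.83, 2.19], [0.07, 2.5], [-1.14, 4.28], [0.01, 3], [-2.97, 2.97]. Speed limits (rad/s): [1.89, 1.89, 2.22, 3.14, 3.14, 3.14].

## Interface

Orientations are given as a unit quaternion [w, x, y, z].
In Python, from cell import r gives the robot as it stands.
- The arm moves only by the shell command python3 nudge.py 'ROWS'. ROWS is rows parted by semicolons, their numbers by spaces, 1 to 10 of them, each of 7 numbers: dx, dy, dz in m, then a rotation vector rx, ry, rz in rad, then the finger opening in m; each row is the pose to reach, as a shift and turn from the pose commanded when the command began, along the tool's axes at that moment; what a row does not reach only later rows make up. A row lasts 1/12 s, in which the tool goes at most 0.0417 m and 0.125 rad, less where a joint would pass 70% of its speed; a pose out of reach is approached as far as the arm can. The fingers move at their own pace and stop on an object; the grip force is fixed at half the most. Time passes only in rows, so rows that do not move let the fingers close. It prints the time, the measured TCP pose, the force, the opening and the grip force at its end.
- r.state(): the state, without advancing time (a new reading comes with each control period).
- r.grab_frame(name): name is "scene" or "top" or "wrist"; returns a dict with "pixels" (384x512x3 uint8, red, green, blue), "intrinsics" (3x3 intrinsics, pixels), "R" (3x3) and "t" (3): a world point X has camera coordinates R X + t. Camera axes: x right, y down, z forward; pixel columns grow to the right and rows downward; lengths in m; the calibration is good to about 2 mm. A picture is of the moment at which its call begins. There is no depth.
- r.job_done(): hands the job in; it is judged then, once.
The state is a dict: "time_s": time; "joint_pos": joint angles; "joint_vel": joint speeds; "effort": joint torques, N m; "position": TCP position; "tcp_rot": TCP orientation; "wrist_force": force on the tool from outside, world axes, zero at the start; "torque": the same for the moment, N m; "gripper_width": finger opening in m; "finger_force": force on a finger pad.
Only numpy, scipy, OpenCV 4.12 (cv2) and the standard library are available. Lean on these libraries where they do the work, as an engineer would, in place of code of your own. Each camera call takes 0.05 s, during which the arm holds its last target. There are 200 camera calls.

## Working session

There is one attempt and no reset: what is moved stays moved. The work goes in short steps, Python scripts to look and compute and a shell command to move; the robot and the scene stay as the last step left them, time stands still between calls to the robot, and variables do not carry over. Pictures are saved under pics/ and viewed, at most 11 in all, crops included, and the job is handed in when it is done.

```bash
ls; mkdir -p pics; python3 - <<'E'
from cell import r
import cv2,numpy as np
ims={}
for n in("scene","top"):
    f=r.grab_frame(n); ims[n]=f
    np.savez(f"{n}0.npz",**{k:np.array(v) for k,v in f.items()})
    print(n,np.round(f["intrinsics"],1).tolist(),np.round(f["R"],3).tolist(),np.round(f["t"],3))
cv2.imwrite("pics/a.png",cv2.cvtColor(np.vstack([ims["scene"]["pixels"],ims["top"]["pixels"]])[:, :, :],cv2.COLOR_RGB2BGR)[:384])
cv2.imwrite("pics/b.png",cv2.cvtColor(ims["top"]["pixels"],cv2.COLOR_RGB2BGR))
print(r.state())
E
```

```text
cell.py
nudge.py
pics
scene [[374.8, 0.0, 252.0], [0.0, 374.8, 193.0], [0.0, 0.0, 1.0]] [[-0.354, 0.935, 0.008], [0.602, 0.234, -0.763], [-0.716, -0.266, -0.646]] [ 0.13  -0.242  1.63 ]
top [[392.6, 0.0, 257.7], [0.0, 392.6, 192.4], [0.0, 0.0, 1.0]] [[0.289, -0.957, 0.004], [-0.743, -0.226, -0.63], [0.604, 0.179, -0.776]] [-0.09   0.439  0.846]
{'time_s': 0.1, 'joint_pos': array([ 1.10719438e+00,  1.16465921e-01,  1.44219106e+00,  1.44488484e-05,
        1.58399357e+00, -3.78218336e-02]), 'joint_vel': array([ 0.00095018, -0.0008977 , -0.00178448,  0.00059084, -0.00071737,
       -0.00057499]), 'effort': array([ 1.89280596e-03, -7.22884941e+01, -6.23866224e+01,  7.80620193e-02,
        2.28222931e-02, -4.33649916e-05]), 'position': array([0.27882503, 0.61474243, 0.40406468]), 'tcp_rot': array([-1.38227744e-04,  2.11285469e-01,  9.77424253e-01, -5.10623115e-04]), 'wrist_force': array([-0.9136998 ,  0.11174808, -0.00100851]), 'torque': array([-0.04162378, -0.0225133 , -0.00837245]), 'finger_force': 0.0, 'gripper_width': 0.0930249738332494}
```
View pics/a.png

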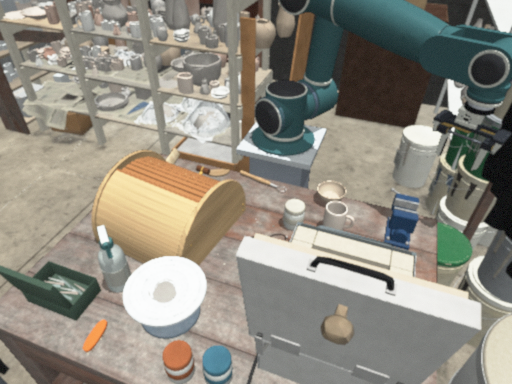

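View pics/b.png

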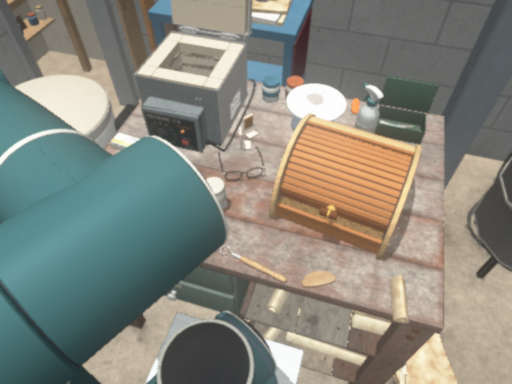

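```bash
python3 - <<'E'
import cv2,numpy as np
t=np.load("top0.npz")["pixels"][:,:,::-1];s=np.load("scene0.npz")["pixels"][:,:,::-1]
k=cv2.INTER_CUBIC
a=cv2.resize(t[112:262,265:425],None,fx=4,fy=4,interpolation=k)
cv2.imwrite("pics/c.png",a)
b=cv2.resize(s[145:270,90:250],None,fx=2.5,fy=2.5,interpolation=k)
c=cv2.resize(s[170:250,270:370],None,fx=4,fy=4,interpolation=k)
o=np.zeros((320,800,3),np.uint8);o[:b.shape[0],:400]=b;o[:320,400:]=c
cv2.imwrite("pics/d.png",o)
E
```

View pics/c.png

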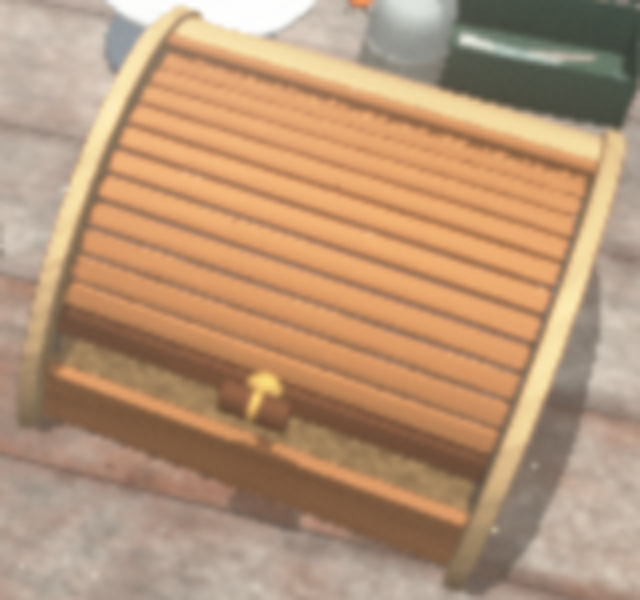

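View pics/d.png

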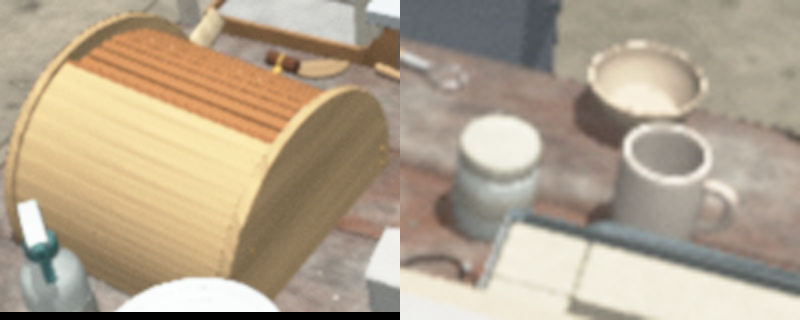

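```bash
cat > h.py <<'E'
import numpy as np
from scipy.optimize import least_squares
from scipy.spatial.transform import Rotation as Ro
def proj(f,X):
    c=f["R"]@np.asarray(X,float)+f["t"];p=f["intrinsics"]@c;return p[:2]/p[2]
def hit(f,uv,z):
    d=f["R"].T@np.linalg.inv(f["intrinsics"])@np.r_[uv,1.];o=-f["R"].T@f["t"]
    return o+d*(z-o[2])/d[2]
def box(p,b): # box pose p=(x,y,yaw), box pt b
    c,s=np.cos(p[2]),np.sin(p[2]);return np.array([p[0]+c*b[0]-s*b[1],p[1]+s*b[0]+c*b[1],b[2]])
def knob(q,r=.1905):
    a=np.radians(13)+q;return np.array([-r*np.cos(a),0,.035+r*np.sin(a)])
E
python3 - <<'E'
from h import *
T=dict(np.load("top0.npz"));S=dict(np.load("scene0.npz"))
ct=lambda u,v:np.array([265+u/4-.4,112+v/4-.4]);cs=lambda u,v:np.array([90+u/2.5-.3,145+v/2.5-.3])
obs=[(T,ct(52,370),(-.164,.15,.056)),(T,ct(470,520),(-.164,-.15,.056)),(T,ct(20,418),(-.1745,.164,0)),(T,ct(470,580),(-.1745,-.164,0)),
(T,ct(447,580),(-.1745,-.15,0)),(T,ct(172,40),(.043,.15,.2015)),(T,ct(597,162),(.043,-.15,.2015)),(S,cs(68,62),(.043,-.15,.2015)),(S,cs(268,142),(.043,.15,.2015))]
kb=[(T,ct(255,402)),(S,cs(283,62))]
def res(p):
    return np.concatenate([proj(f,box(p,b))-u for f,u,b in obs]+[proj(f,box(p,knob(p[3])))-u for f,u in kb])
s=least_squares(res,[.7,0,0,.2],loss='soft_l1')
print(s.x,np.round(res(s.x).reshape(-1,2),1).tolist())
print("knob",box(s.x,knob(s.x[3])))
# triangulated knob
def tri(ob):
    return least_squares(lambda X:np.concatenate([proj(f,X)-u for f,u in ob]),[.6,0,.1]).x
print("knob tri",tri(kb))
c=lambda u,v:np.array([270+(u-400)/4-.4,170+v/4-.4])
for z in(.085,.09,.095):print("rim",z,hit(S,c(667,152),z))
print("jar top",hit(S,c(499,143),.083))
print("bowl",hit(S,c(648,80),.046),"handle end",hit(S,c(737,208),.05))
E
```

```text
[ 0.64235647 -0.16952314 -0.13937947  0.19351823] [[-1.1, -0.4], [-0.1, 0.5], [0.3, 0.3], [-1.0, 1.5], [-0.4, -0.5], [-0.4, -1.8], [0.7, -0.5], [-2.2, -0.6], [1.3, 0.2], [0.8, 0.5], [-2.0, 0.1]]
knob [ 0.4701315  -0.14536185  0.11274986]
knob tri [ 0.46899537 -0.14142591  0.11413092]
rim 0.085 [0.46166048 0.31479743 0.085     ]
rim 0.09 [0.46738612 0.31513763 0.09      ]
rim 0.095 [0.47311176 0.31547783 0.095     ]
jar top [0.496622   0.19005621 0.083     ]
bowl [0.33156273 0.27915385 0.046     ] handle end [0.46604384 0.37568472 0.05      ]
```

```bash
cat >> h.py <<'E'
def plan(r,g,yaw,tilt=None):
    """print the shift/turn in tool axes to bring the grasp point to g, tool down, tool y at world angle yaw (mod pi)"""
    s=r.state();q=s["tcp_rot"];R0=Ro.from_quat(np.r_[q[1:],q[0]])
    y0=R0.as_matrix()[:,1];yaw+=np.pi*round((np.arctan2(y0[1],y0[0])-yaw)/np.pi)
    y=np.array([np.cos(yaw),np.sin(yaw),0]);z=np.array([0,0,-1.]);R1=Ro.from_matrix(np.c_[np.cross(y,z),y,z])
    d=R0.inv().apply(np.asarray(g)-.167*z-s["position"]);w=(R0.inv()*R1).as_rotvec()
    print("t%.2f"%s["time_s"],"d",np.round(d,4),"w",np.round(w,3),"rows",round(max(np.linalg.norm(d)/.0417,np.linalg.norm(w)/.125),1))
B=np.array([.6424,-.1695,-.1394])
E
python3 - <<'E'
from h import *;from cell import r
plan(r,box(B,knob(.1935))+[0,0,.1],np.pi/2+B[2])
E
```

```text
t0.10 d [-0.4882 -0.6132  0.0249] w [-0.001 -0.    -0.286] rows 18.8
```

```bash
R="noop"; python3 nudge.py '-.244 -.307 .012 0 0 -.14 .093;-.244 -.307 .012 0 0 -.14 .093;-.244 -.307 .012 0 0 -.14 .093;-.244 -.307 .012 0 0 -.14 .093;-.244 -.307 .012 0 0 -.14 .093;-.244 -.307 .012 0 0 -.14 .093;-.244 -.307 .012 0 0 -.14 .093;-.244 -.307 .012 0 0 -.14 .093;-.244 -.307 .012 0 0 -.14 .093;-.244 -.307 .012 0 0 -.14 .093'
python3 - <<'E'
from h import *;from cell import r
plan(r,box(B,knob(.1935))+[0,0,.1],np.pi/2+B[2])
E
```

```text
time_s: 0.93
position: [0.3744, 0.231, 0.3926]
tcp_rot: [0.0, 0.143, 0.99, -0.0]
wrist_force: [-0.6, -0.6, 0.1]
gripper_width: 0.0928
finger_force: 0.0
t0.93 d [-0.1985 -0.3337  0.0131] w [-0.001  0.001 -0.148] rows 9.3
```

```bash
cat >> h.py <<'E'
def save(r,tag,*names):
    import cv2
    o=[]
    for n in names:
        f=r.grab_frame(n);np.savez(f"{n}{tag}.npz",**{k:np.array(v) for k,v in f.items()});o.append(f["pixels"][:,:,::-1])
    return o
E
python3 - <<'E'
from h import *;from cell import r
save(r,1,"wrist")
E
python3 nudge.py '-.2 -.334 .013 0 0 -.148 .093;-.2 -.334 .013 0 0 -.148 .093;-.2 -.334 .013 0 0 -.148 .093;-.2 -.334 .013 0 0 -.148 .093;-.2 -.334 .013 0 0 -.148 .093;-.2 -.334 .013 0 0 -.148 .093;-.2 -.334 .013 0 0 -.148 .093;-.2 -.334 .013 0 0 -.148 .093;-.2 -.334 .013 0 0 -.148 .093;-.2 -.334 .013 0 0 -.148 .093'
python3 - <<'E'
from h import *;from cell import r;import cv2
w,=save(r,2,"wrist");save(r,2,"top","scene")
w1=np.load("wrist1.npz")["pixels"][:,:,::-1]; t=np.load("top2.npz")["pixels"][:,:,::-1]
o=np.zeros((600,800,3),np.uint8)
o[:300,:400]=cv2.resize(w1,(400,300));o[:300,400:]=cv2.resize(w,(400,300))
a=t[150:250,120:253];o[300:,:400]=cv2.resize(a,(400,300),interpolation=2)
o[300:,400:]=cv2.resize(np.load("scene2.npz")["pixels"][165:240,280:380,::-1],(400,300),interpolation=2)
cv2.imwrite("pics/e.png",o)
plan(r,box(B,knob(.1935)),np.pi/2+B[2])
E
```

```text
time_s: 1.82
position: [0.4722, -0.1461, 0.3791]
tcp_rot: [-0.0, 0.07, 0.998, -0.0]
wrist_force: [0.7, 0.3, 0.1]
gripper_width: 0.093
finger_force: 0.0
t1.97 d [ 0.0015 -0.0019  0.0993] w [ 0.    -0.002 -0.001] rows 2.4
```

View pics/e.png

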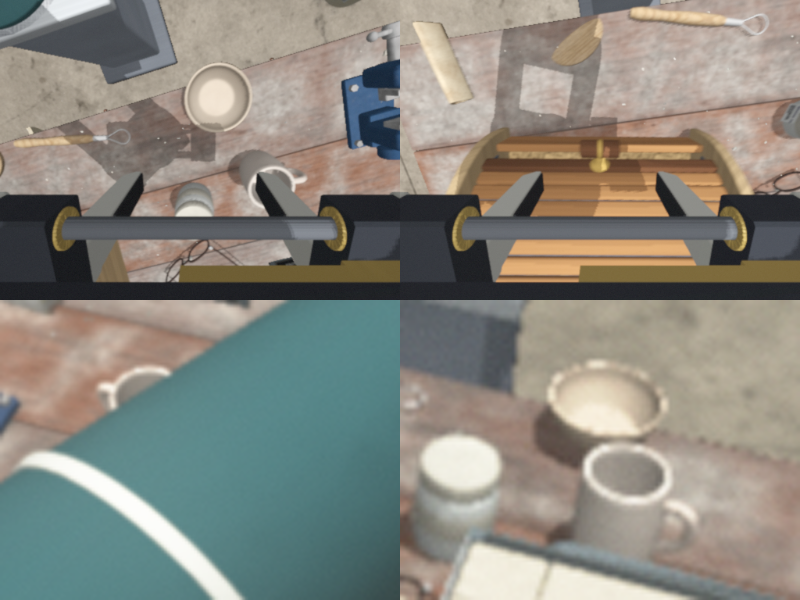

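```bash
python3 - <<'E'
from h import *;import cv2
W=dict(np.load("wrist2.npz"))
K=box(B,knob(.1935))
print("knob",proj(W,K),"base",proj(W,box(B,knob(.1935,.162))),"ends",proj(W,box(B,knob(.1935)+[0,.023,0])),proj(W,box(B,knob(.1935)+[0,-.023,0])))
for q in(.1,.15,.2,.25,.3):print(q,proj(W,box(B,knob(q)))[1],proj(W,box(B,knob(q,.162)))[1])
for b in[(-.164,.15,.056),(-.164,-.15,.056),(-.1745,.164,0),(-.1745,-.164,0)]:print(b,proj(W,box(B,b))/1.28+[400,0])
a=W["pixels"][160:235,205:305,::-1]
cv2.imwrite("pics/f.png",cv2.resize(a,(800,600),interpolation=2))
W1=dict(np.load("wrist1.npz"));S=dict(np.load("scene2.npz"))
for z in(.08,.09,.1):print("rim W1",z,hit(W1,np.array([272,181])*1.28,z),"S",hit(S,[280+(627-400)/4-.4,165+(470-300)/4-.4],z))
E
```

```text
knob [255.15611331 194.94130705] base [255.19294821 216.75625476] ends [280.20498596 194.92189023] [230.11334128 194.96071914]
0.1 183.50598959408086 206.66500048241627
0.15 189.293303205418 211.8227721205524
0.2 195.83547164801973 217.5294849067808
0.25 203.15926494412895 223.79281812743372
0.3 211.28557960791508 230.61567884361276
(-0.164, 0.15, 0.056) [703.76594641 147.21904583]
(-0.164, -0.15, 0.056) [495.12563855 147.38726106]
(-0.1745, 0.164, 0) [697.57224978 132.0695538 ]
(-0.1745, -0.164, 0) [501.33114954 132.24627126]
rim W1 0.08 [0.45812751 0.31637583 0.08      ] S [0.4536303 0.3140102 0.08     ]
rim W1 0.09 [0.45271047 0.31421588 0.09      ] S [0.46511084 0.31469627 0.09      ]
rim W1 0.1 [0.44729343 0.31205593 0.1       ] S [0.47659138 0.31538235 0.1       ]
```

View pics/f.png

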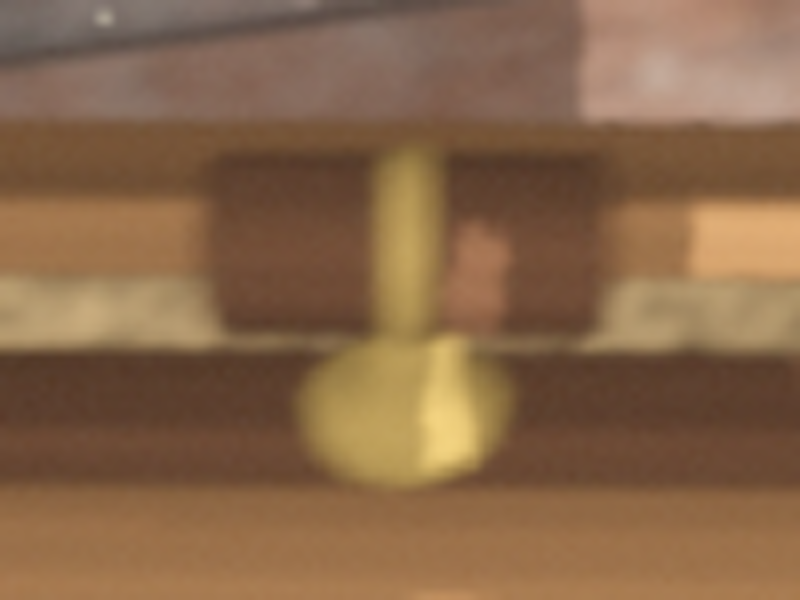

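```bash
python3 - <<'E'
from h import *
T=dict(np.load("top0.npz"));S=dict(np.load("scene0.npz"));W=dict(np.load("wrist2.npz"))
ct=lambda u,v:np.array([265+u/4-.4,112+v/4-.4]);cs=lambda u,v:np.array([90+u/2.5-.3,145+v/2.5-.3]);cw=lambda u,v:np.array([205+u/8-.45,160+v/8-.45])
obs=[(T,ct(52,370),(-.164,.15,.056)),(T,ct(470,520),(-.164,-.15,.056)),(T,ct(20,418),(-.1745,.164,0)),(T,ct(470,580),(-.1745,-.164,0)),
(T,ct(447,580),(-.1745,-.15,0)),(T,ct(172,40),(.043,.15,.2015)),(T,ct(597,162),(.043,-.15,.2015)),(S,cs(68,62),(.043,-.15,.2015)),(S,cs(268,142),(.043,.15,.2015)),
(W,cw(405,195),(-.164,.0,.056)),(W,cw(405,275),(-.152,0,.056))]
kb=[(T,ct(255,402)),(S,cs(283,62)),(W,cw(405,240))]
def res(p):
    return np.concatenate([(proj(f,box(p,b))-u)*(2 if f is W else 1) for f,u,b in obs]+[(proj(f,box(p,knob(p[3])))-u)*(2 if f is W else 1) for f,u in kb])
s=least_squares(res,[.7,0,0,.2],loss='soft_l1')
print(s.x,np.round(res(s.x).reshape(-1,2),1).tolist())
print("knob",box(s.x,knob(s.x[3])))
print("tri",least_squares(lambda X:np.concatenate([proj(f,X)-u for f,u in kb]),[.6,0,.1]).x)
E
```

```text
[ 0.63736325 -0.16870914 -0.13870146  0.19337661] [[-1.9, 1.0], [-0.5, 2.0], [-0.5, 1.6], [-1.5, 2.9], [-0.8, 1.0], [-1.1, -0.7], [0.3, 0.7], [-1.0, -1.5], [2.5, -0.9], [-0.0, 0.5], [0.0, 1.0], [0.2, 1.9], [-1.2, -0.7], [-0.1, 0.1]]
knob [ 0.46511102 -0.14466311  0.11272523]
tri [ 0.46520787 -0.14412666  0.11377896]
```

```bash
sed -i 's/^B=.*/B=np.array([.6380,-.1688,-.1390])/' h.py; python3 - <<'E'
from h import *;from cell import r
plan(r,[.4655,-.1446,.114],np.pi/2+B[2])
E
```

```text
t1.97 d [ 0.0063 -0.0018  0.098 ] w [ 0.    -0.002 -0.001] rows 2.4
```

```bash
python3 nudge.py '.006 -.002 .03 0 0 0 .08;.006 -.002 .06 0 0 0 .07;.006 -.002 .085 0 0 0 .07;.006 -.002 .098 0 0 0 .07;.006 -.002 .098 0 0 0 .07;.006 -.002 .098 0 0 0 .04;.006 -.002 .098 0 0 0 .04;.006 -.002 .098 0 0 0 .04;.006 -.002 .098 0 0 0 .04;.006 -.002 .098 0 0 0 .04'
```

```text
time_s: 2.8
position: [0.466, -0.1434, 0.2828]
tcp_rot: [0.001, 0.069, 0.998, 0.0]
wrist_force: [0.1, 7.0, 4.0]
gripper_width: 0.046
finger_force: 30.0
```

```bash
python3 nudge.py '0 0 0 0 0 0 .04;0 0 0 0 0 0 .04;0 0 0 0 0 0 .04'
python3 - <<'E'
from h import *
# arc offsets in tool axes (x back towards robot, z down) from knob at q0
q0=.1934
for q in np.arange(q0,1.5,.1):
    d=knob(q)-knob(q0);print(round(q,2),"dx %.3f dz %.3f"%(-d[0],-d[2]))
d=knob(1.466)-knob(q0);print("1.466 dx %.3f dz %.3f"%(-d[0],-d[2]))
E
```

```text
time_s: 3.05
position: [0.4659, -0.1434, 0.2827]
tcp_rot: [0.001, 0.069, 0.998, 0.0]
wrist_force: [0.9, 5.2, 4.0]
gripper_width: 0.0462
finger_force: 30.0
0.19 dx -0.000 dz -0.000
0.29 dx -0.009 dz -0.017
0.39 dx -0.019 dz -0.033
0.49 dx -0.031 dz -0.048
0.59 dx -0.044 dz -0.062
0.69 dx -0.059 dz -0.074
0.79 dx -0.074 dz -0.085
0.89 dx -0.091 dz -0.094
0.99 dx -0.109 dz -0.101
1.09 dx -0.127 dz -0.107
1.19 dx -0.145 dz -0.111
1.29 dx -0.164 dz -0.113
1.39 dx -0.183 dz -0.113
1.49 dx -0.202 dz -0.111
1.466 dx -0.197 dz -0.111
```

```bash
python3 nudge.py '-.004 0 -.008 0 0 0 .04;-.009 0 -.017 0 0 0 .04;-.014 0 -.025 0 0 0 .04;-.019 0 -.033 0 0 0 .04;-.025 0 -.041 0 0 0 .04;-.031 0 -.048 0 0 0 .04;-.037 0 -.055 0 0 0 .04;-.044 0 -.062 0 0 0 .04;-.051 0 -.068 0 0 0 .04;-.059 0 -.074 0 0 0 .04'
```

```text
time_s: 3.88
position: [0.5248, -0.1519, 0.3565]
tcp_rot: [-0.0, 0.069, 0.998, -0.0]
wrist_force: [-3.9, 2.7, -4.6]
gripper_width: 0.0459
finger_force: 30.0
```

```bash
python3 nudge.py '-.015 0 -.011 0 0 0 .04;-.032 0 -.020 0 0 0 .04;-.050 0 -.027 0 0 0 .04;-.068 0 -.033 0 0 0 .04;-.086 0 -.037 0 0 0 .04;-.105 0 -.039 0 0 0 .04;-.120 0 -.039 0 0 0 .04;-.132 0 -.038 0 0 0 .04;-.137 0 -.037 0 0 0 .04;-.138 0 -.037 0 0 0 .04'
python3 - <<'E'
from h import *;from cell import r
s=r.state();p=s["position"]-[0,0,.167];b=Ro.from_euler('z',-B[2]).apply(p-[B[0],B[1],0]);print(b,"q",np.arctan2(b[2]-.035,-b[0])-np.radians(13), np.hypot(b[0],b[2]-.035),s["gripper_width"])
E
```

```text
time_s: 4.72
position: [0.6622, -0.1716, 0.395]
tcp_rot: [0.001, 0.069, 0.998, -0.001]
wrist_force: [-3.2, -4.2, 7.9]
gripper_width: 0.0455
finger_force: 30.0
[0.02432021 0.00054271 0.22795531] q 1.4692829953826174 0.1944819389240749 0.045467985307282646
```

```bash
python3 nudge.py '0 0 0 0 0 0 .07;0 0 0 0 0 0 .07;0 0 0 0 0 0 .07;0 0 -.02 0 0 0 .07;0 0 -.04 0 0 0 .07;0 0 -.04 0 0 0 .07;.04 0 -.04 0 0 0 .07;.08 0 -.04 0 0 0 .07;.12 0 -.04 0 0 0 .07;.12 0 -.04 0 0 0 .07'
python3 - <<'E'
from h import *;from cell import r;import cv2
w,=save(r,3,"wrist");t,=save(r,3,"top")
o=np.zeros((600,800,3),np.uint8);o[:384,:512]=w
o[384:,:]=0
a=cv2.resize(t[112:262,265:425],(288,270),interpolation=2);o[:270,512:]=a
s,=save(r,3,"scene");o[270:570,512:]=cv2.resize(s[150:270,110:225],(288,300),interpolation=2)
cv2.imwrite("pics/g.png",o)
plan(r,[.462,.283,.25],np.pi/2)
E
```

```text
time_s: 5.55
position: [0.5373, -0.1533, 0.4334]
tcp_rot: [0.0, 0.069, 0.998, -0.0]
wrist_force: [-0.9, 0.9, -0.0]
gripper_width: 0.0696
finger_force: 0.0
t5.70 d [0.1393 0.4221 0.016 ] w [-0.     0.002 -0.138] rows 10.7
```

View pics/g.png

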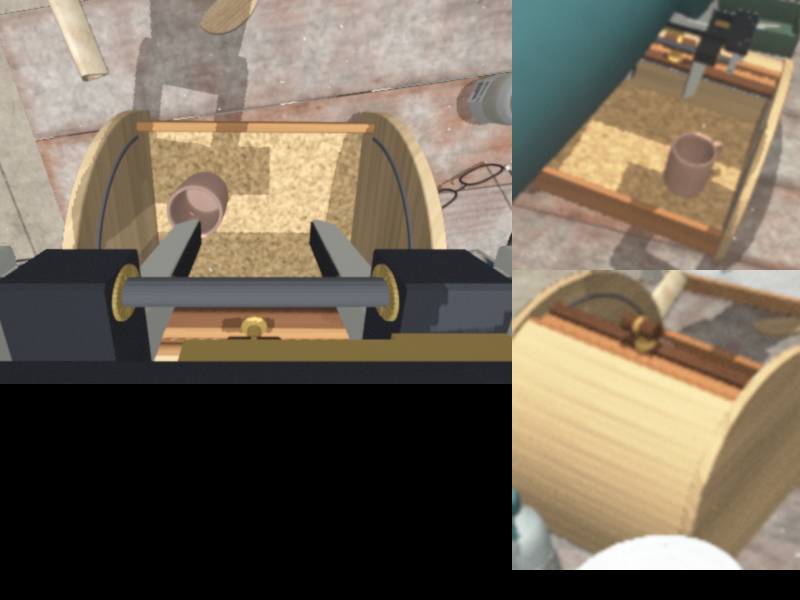

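```bash
python3 - <<'E'
from h import *
W=dict(np.load("wrist3.npz"));T=dict(np.load("top3.npz"))
inv=lambda p:Ro.from_euler('z',-B[2]).apply(p-np.r_[B[:2],0])
uv=np.array([265+(692-512)*160/288-.4,112+150*150/270-.4])
for z in(.09,.104,.115):print(z,inv(hit(W,[198,210],z)),inv(hit(T,uv,z)))
X=least_squares(lambda X:np.r_[proj(W,X)-[198,210],proj(T,X)-uv],[.6,-.1,.1]).x;print(inv(X))
for p,b in((W,(-.164,.15,.056)),(W,(-.164,-.15,.056)),(W,(-.152,0,.056))):print(proj(p,box(B,b)))
E
python3 nudge.py '.14 .42 0 0 0 -.138 .07;.14 .42 0 0 0 -.138 .07;.14 .42 0 0 0 -.138 .06;.14 .42 0 0 0 -.138 .05;.14 .42 0 0 0 -.138 .04;.14 .42 0 0 0 -.138 .04;.14 .42 0 0 0 -.138 .04;.14 .42 0 0 0 -.138 .04;.14 .42 0 0 0 -.138 .04;.14 .42 0 0 0 -.138 .04'
```

```text
0.09 [-0.06060775 -0.06830076  0.09      ] [-0.05353487 -0.06758096  0.09      ]
0.104 [-0.06576427 -0.06524771  0.104     ] [-0.06580985 -0.06779358  0.104     ]
0.115 [-0.06981582 -0.06284888  0.115     ] [-0.07545447 -0.06796064  0.115     ]
[-0.06447811 -0.06622377  0.1010114 ]
[374.72945537 122.16804016]
[132.9496875  122.09101284]
[253.79704176 131.97285948]
time_s: 6.53
position: [0.4659, 0.2581, 0.4326]
tcp_rot: [0.0, -0.0, 1.0, -0.0]
wrist_force: [0.5, 0.3, 0.6]
gripper_width: 0.04
finger_force: 0.0
```

```bash
python3 nudge.py '0 .02 -.04 0 0 0 .04;.1 .02 -.04 0 0 0 .04;.1 .02 -.04 0 0 0 .04;.1 .02 -.04 0 0 0 .04;.1 .02 -.04 0 0 0 .04'; python3 - <<'E'
from h import *;from cell import r;import cv2
w,=save(r,4,"wrist");s,=save(r,4,"scene")
W=dict(np.load("wrist4.npz"))
print(proj(W,[.46,.315,.09]))
o=np.zeros((600,800,3),np.uint8)
u,v=np.round(proj(W,[.46,.315,.09])).astype(int);u=np.clip(u,67,445);v=np.clip(v,50,334);print(u,v)
o[:300,:400]=cv2.resize(w[v-50:v+50,u-67:u+66],(400,300),interpolation=2)
o[:300,400:]=cv2.resize(w,(400,300))
o[300:,:400]=cv2.resize(s[165:240,280:380],(400,300),interpolation=2)
t,=save(r,4,"top");o[300:,400:]=cv2.resize(t[150:250,120:253],(400,300),interpolation=2)
cv2.imwrite("pics/i.png",o)
E
```

```text
time_s: 6.95
position: [0.364, 0.2765, 0.4737]
tcp_rot: [0.0, -0.001, 1.0, 0.001]
wrist_force: [0.5, -0.4, 0.4]
gripper_width: 0.0399
finger_force: 0.0
[281.45970006 236.36566939]
281 236
```

View pics/i.png

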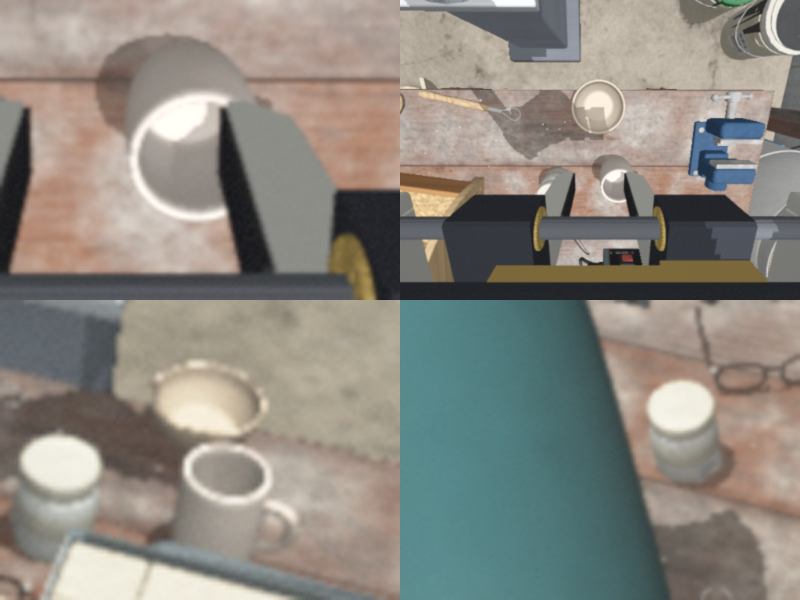

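```bash
python3 - <<'E'
from h import *;from cell import r
W=dict(np.load("wrist4.npz"));S=dict(np.load("scene4.npz"))
ob=[(W,[278.9,238]),(S,[336.4,208.1])]
X=least_squares(lambda X:np.concatenate([proj(f,X)-u for f,u in ob]),[.46,.31,.09]).x;print(X)
for z in(.087,.09):print(hit(W,ob[0][1],z),hit(S,ob[1][1],z))
h=hit(S,[280+(280)/4-.4,165+224/4-.4],.05);print("handle",h)
for a in np.linspace(0,2*np.pi,5)[:4]:print(proj(W,X+[.035*np.cos(a),.035*np.sin(a),0])-np.array(ob[0][1]))
E
```

```text
[0.46473992 0.31253148 0.08534426]
[0.46399883 0.31171902 0.087     ] [0.46617189 0.31551941 0.087     ]
[0.46254397 0.31143458 0.09      ] [0.46959874 0.31572128 0.09      ]
handle [0.46637618 0.36259359 0.05      ]
[-0.15925708 21.65973081]
[2.47785520e+01 9.61063499e-04]
[  1.10277211 -22.80236073]
[-23.8693859   -0.07803565]
```

```bash
python3 - <<'E'
from h import *;from cell import r
plan(r,[.464,.281,.074],np.pi/2)
E
```

```text
t7.10 d [-0.0973  0.005   0.2316] w [-0.    -0.     0.001] rows 6.0
```

```bash
python3 nudge.py '-.04 .002 0 0 0 0 .04;-.08 .005 0 0 0 0 .04;-.097 .005 .03 0 0 0 .04;-.097 .005 .07 0 0 0 .04;-.097 .005 .1 0 0 0 .04;-.097 .005 .12 0 0 0 .04;-.097 .005 .13 0 0 0 .04;-.097 .005 .13 0 0 0 .04'; python3 - <<'E'
from h import *;from cell import r
plan(r,[.464,.281,.074],np.pi/2)
E
```

```text
time_s: 7.77
position: [0.4636, 0.2802, 0.3401]
tcp_rot: [-0.002, 0.0, 1.0, -0.001]
wrist_force: [-0.8, -0.0, -0.3]
gripper_width: 0.0401
finger_force: 0.0
t7.77 d [-0.0008  0.001   0.0991] w [-0.002 -0.004 -0.001] rows 2.4
```

```bash
python3 nudge.py '0 0 .02 0 0 0 .04;0 0 .04 0 0 0 .04;0 0 .06 0 0 0 .04;0 0 .08 0 0 0 .04;0 0 .095 0 0 0 .04;0 0 .101 0 0 0 .04;0 0 .101 0 0 0 .04'
```

```text
time_s: 8.35
position: [0.4633, 0.2805, 0.2417]
tcp_rot: [-0.0, 0.0, 1.0, -0.0]
wrist_force: [-0.7, 0.2, -0.3]
gripper_width: 0.0398
finger_force: 0.0
```

No contact; close on the wall.

```bash
python3 nudge.py '0 0 0 0 0 0 .025;0 0 0 0 0 0 .015;0 0 0 0 0 0 .01;0 0 0 0 0 0 .005;0 0 0 0 0 0 0;0 0 0 0 0 0 0;0 0 0 0 0 0 0;0 0 0 0 0 0 0'
```

```text
time_s: 9.02
position: [0.4628, 0.2804, 0.2419]
tcp_rot: [0.0, -0.0, 1.0, 0.0]
wrist_force: [0.1, -0.2, 1.9]
gripper_width: 0.0065
finger_force: 32.2
```

```bash
python3 nudge.py '0 0 -.01 0 0 0 0;0 0 -.03 0 0 0 0;0 0 -.06 0 0 0 0;0 0 -.09 0 0 0 0;0 0 -.12 0 0 0 0;0 0 -.15 0 0 0 0;0 0 -.18 0 0 0 0;0 0 -.21 0 0 0 0;0 0 -.235 0 0 0 0;0 0 -.25 0 0 0 0'; python3 - <<'E'
from h import *;from cell import r;print(r.state()["gripper_width"])
plan(r,box(B,[-.078,.038,.33]),np.pi/2+B[2])
E
```

```text
time_s: 9.85
position: [0.4623, 0.2802, 0.4954]
tcp_rot: [0.001, -0.0, 1.0, 0.001]
wrist_force: [0.4, -0.4, -2.3]
gripper_width: 0.007
finger_force: 32.2
0.006981397111279245
t9.85 d [-0.1036 -0.4006 -0.0019] w [0.002 0.002 0.139] rows 9.9
```

```bash
python3 nudge.py '-.005 -.015 0 0 0 .01 0;-.012 -.042 0 0 0 .02 0;-.02 -.075 0 0 0 .035 0;-.03 -.11 0 0 0 .05 0;-.04 -.15 0 0 0 .06 0;-.05 -.19 0 0 0 .075 0;-.06 -.23 0 0 0 .09 0;-.07 -.27 0 0 0 .1 0;-.08 -.31 0 0 0 .115 0;-.088 -.34 0 0 0 .125 0'
python3 nudge.py '-.01 -.025 0 0 0 .01 0;-.014 -.045 0 0 0 .014 0;-.015 -.055 0 0 0 .014 0;-.0155 -.06 0 0 0 .014 0;-.0155 -.06 0 0 0 .014 0'; python3 - <<'E'
from h import *;from cell import r;import cv2
plan(r,box(B,[-.078,.038,.09]),np.pi/2+B[2])
w,=save(r,5,"wrist");t,=save(r,5,"top")
o=np.zeros((384,800,3),np.uint8);o[:,:512]=w
o[:270,512:]=cv2.resize(t[112:262,265:425],(288,270),interpolation=2)
cv2.imwrite("pics/j.png",o)
E
```

```text
time_s: 10.68
position: [0.5509, -0.0625, 0.4914]
tcp_rot: [-0.0, 0.063, 0.998, -0.0]
wrist_force: [1.1, 0.6, -1.9]
gripper_width: 0.0063
finger_force: 32.2
time_s: 11.1
position: [0.5586, -0.1213, 0.4915]
tcp_rot: [-0.0, 0.07, 0.998, 0.0]
wrist_force: [0.5, 0.5, -1.9]
gripper_width: 0.0066
finger_force: 32.2
t11.10 d [-0.0073  0.002   0.2345] w [ 0.    -0.001 -0.   ] rows 5.6
```

View pics/j.png

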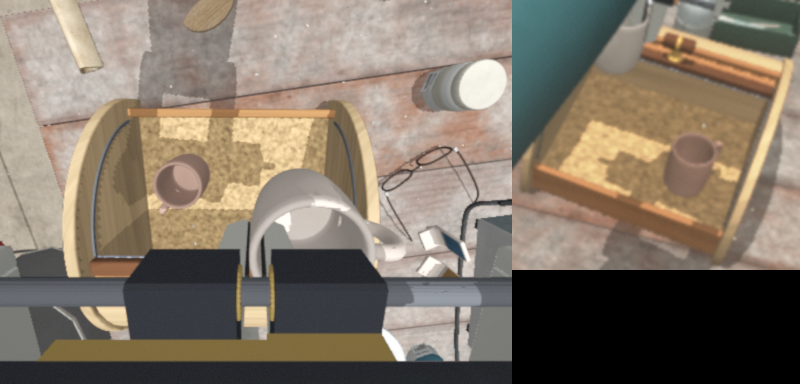

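```bash
python3 nudge.py '-.005 .001 .01 0 0 0 0;-.007 .002 .03 0 0 0 0;-.007 .002 .055 0 0 0 0;-.007 .002 .08 0 0 0 0;-.007 .002 .105 0 0 0 0;-.007 .002 .13 0 0 0 0;-.007 .002 .155 0 0 0 0;-.007 .002 .18 0 0 0 0;-.007 .002 .197 0 0 0 0;-.007 .002 .205 0 0 0 0';python3 nudge.py '0 0 .004 0 0 0 0;0 0 .008 0 0 0 0;0 0 .012 0 0 0 0;0 0 .016 0 0 0 0;0 0 .019 0 0 0 0;0 0 .019 0 0 0 0'; python3 - <<'E'
from h import *;from cell import r
plan(r,box(B,[-.078,.038,.09]),np.pi/2+B[2])
E
```

```text
time_s: 12.03
position: [0.5656, -0.1189, 0.2834]
tcp_rot: [-0.002, 0.069, 0.998, 0.0]
wrist_force: [-0.6, -0.8, -2.1]
gripper_width: 0.0067
finger_force: 32.2
time_s: 12.53
position: [0.5659, -0.12, 0.2675]
tcp_rot: [-0.0, 0.069, 0.998, 0.0]
wrist_force: [0.0, -0.7, -1.6]
gripper_width: 0.0067
finger_force: 32.2
t12.53 d [-0.0001 -0.0003  0.0105] w [ 0. -0.  0.] rows 0.3
```

```bash
python3 nudge.py '0 0 .002 0 0 0 0;0 0 .004 0 0 0 0;0 0 .006 0 0 0 0;0 0 .007 0 0 0 0;0 0 .008 0 0 0 0;0 0 .009 0 0 0 0;0 0 .009 0 0 0 0';python3 nudge.py '0 0 .001 0 0 0 0;0 0 .002 0 0 0 0;0 0 .002 0 0 0 0;0 0 .002 0 0 0 0'
```

```text
time_s: 13.12
position: [0.5659, -0.12, 0.2585]
tcp_rot: [-0.0, 0.069, 0.998, 0.0]
wrist_force: [0.2, 0.9, -1.5]
gripper_width: 0.0063
finger_force: 32.2
time_s: 13.45
position: [0.566, -0.12, 0.2567]
tcp_rot: [-0.0, 0.069, 0.998, 0.0]
wrist_force: [-1.0, -0.5, -1.9]
gripper_width: 0.0066
finger_force: 32.2
```

```bash
python3 nudge.py '0 0 .0005 0 0 0 0;0 0 .001 0 0 0 0;0 0 .001 0 0 0 0;0 0 .001 0 0 0 0';python3 nudge.py '0 0 .0005 0 0 0 0;0 0 .001 0 0 0 0;0 0 .001 0 0 0 0;0 0 .001 0 0 0 0'
```

```text
time_s: 13.78
position: [0.566, -0.12, 0.256]
tcp_rot: [0.0, 0.069, 0.998, -0.0]
wrist_force: [-0.1, 0.5, 1.0]
gripper_width: 0.0065
finger_force: 32.2
time_s: 14.12
position: [0.5661, -0.1201, 0.2558]
tcp_rot: [0.001, 0.069, 0.998, -0.0]
wrist_force: [-2.4, -0.3, 9.6]
gripper_width: 0.0065
finger_force: 32.3
```

```bash
python3 nudge.py '0 0 -.001 0 0 0 .01;0 0 -.001 0 0 0 .015;0 0 -.001 0 0 0 .022;0 0 -.001 0 0 0 .03;0 0 -.001 0 0 0 .03;0 0 -.001 0 0 0 .03'; python3 nudge.py '0 0 -.01 0 0 0 .03;0 0 -.03 0 0 0 .03;0 0 -.05 0 0 0 .03;0 0 -.08 0 0 0 .03;0 0 -.11 0 0 0 .03;0 0 -.14 0 0 0 .05;0 0 -.17 0 0 0 .07;0 0 -.2 0 0 0 .07;0 0 -.2 0 0 0 .07'; python3 - <<'E'
from h import *;from cell import r;import cv2
plan(r,box(B,knob(1.466)+[-.002,0,.08]),np.pi/2+B[2])
w,=save(r,6,"wrist");t,=save(r,6,"top")
o=np.zeros((384,800,3),np.uint8);o[:,:512]=w
o[:270,512:]=cv2.resize(t[112:262,265:425],(288,270),interpolation=2)
cv2.imwrite("pics/k.png",o)
E
```

```text
time_s: 14.62
position: [0.566, -0.12, 0.2556]
tcp_rot: [-0.0, 0.069, 0.998, -0.0]
wrist_force: [0.1, 0.4, -0.2]
gripper_width: 0.0299
finger_force: 0.0
time_s: 15.37
position: [0.5655, -0.1199, 0.4632]
tcp_rot: [0.004, 0.069, 0.998, -0.001]
wrist_force: [0.7, -0.9, -0.5]
gripper_width: 0.0519
finger_force: 0.0
t15.37 d [-0.0998 -0.0384 -0.0071] w [-0.001  0.008  0.   ] rows 2.6
```

View pics/k.png

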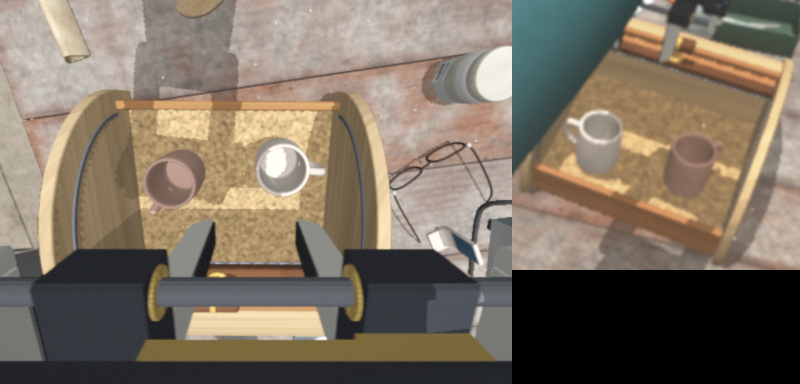

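```bash
python3 nudge.py '-.03 -.012 0 0 0 0 .07;-.065 -.026 0 0 0 0 .07;-.098 -.038 0 0 0 0 .07;-.0985 -.038 0 0 0 0 .07;-.0985 -.038 0 0 0 0 .07'; python3 - <<'E'
from h import *;from cell import r
plan(r,[.6617,-.1714,.227],np.pi/2+B[2])
E
```

```text
time_s: 15.88
position: [0.6595, -0.172, 0.4528]
tcp_rot: [-0.002, 0.07, 0.998, 0.0]
wrist_force: [-0.2, -0.6, -0.7]
gripper_width: 0.0702
finger_force: 0.0
t15.88 d [-0.0024  0.0009  0.0588] w [ 0.001 -0.004 -0.   ] rows 1.4
```

```bash
python3 nudge.py '-.001 0 .02 0 0 0 .07;-.001 0 .04 0 0 0 .07;-.001 0 .055 0 0 0 .07;-.001 0 .058 0 0 0 .07;-.001 0 .058 0 0 0 .04;-.001 0 .058 0 0 0 .04;-.001 0 .058 0 0 0 .04;-.001 0 .058 0 0 0 .04;-.001 0 .058 0 0 0 .04;-.001 0 .058 0 0 0 .04'
python3 - <<'E'
from h import *;from cell import r
s=r.state();p=s["position"]-[0,0,.167];b=Ro.from_euler('z',-B[2]).apply(p-[B[0],B[1],0]);a=np.arctan2(b[2]-.035,-b[0])-np.radians(13);print(b,a,np.hypot(b[0],b[2]-.035))
q0=1.466
for q in np.r_[np.arange(1.4,-.001,-.07),-.02]:
    d=knob(q)-knob(q0);print(round(q,2),"%.3f 0 %.3f"%(-d[0],-d[2]))
E
```

```text
time_s: 16.72
position: [0.6592, -0.1715, 0.399]
tcp_rot: [0.001, 0.069, 0.998, -0.0]
wrist_force: [-0.9, -1.8, 5.6]
gripper_width: 0.0461
finger_force: 30.0
[2.14002105e-02 2.21776020e-04 2.31959633e-01] 1.452131737199674 0.19811881778657023
1.4 0.013 0 -0.001
1.33 0.026 0 -0.001
1.26 0.039 0 -0.001
1.19 0.052 0 0.001
1.12 0.065 0 0.003
1.05 0.078 0 0.007
0.98 0.091 0 0.011
0.91 0.103 0 0.016
0.84 0.115 0 0.022
0.77 0.127 0 0.029
0.7 0.138 0 0.037
0.63 0.148 0 0.045
0.56 0.158 0 0.054
0.49 0.167 0 0.064
0.42 0.175 0 0.074
0.35 0.183 0 0.085
0.28 0.190 0 0.097
0.21 0.196 0 0.108
0.14 0.201 0 0.121
0.07 0.205 0 0.133
-0.0 0.209 0 0.146
-0.02 0.210 0 0.150
```

```bash
python3 nudge.py '.013 0 .001 0 0 0 .04;.026 0 .002 0 0 0 .04;.039 0 .002 0 0 0 .04;.052 0 .004 0 0 0 .04;.065 0 .006 0 0 0 .04;.078 0 .010 0 0 0 .04;.091 0 .014 0 0 0 .04;.103 0 .019 0 0 0 .04;.115 0 .025 0 0 0 .04;.127 0 .032 0 0 0 .04'
```

```text
time_s: 17.55
position: [0.5333, -0.1534, 0.3671]
tcp_rot: [0.002, 0.069, 0.998, 0.0]
wrist_force: [6.0, 4.0, 4.8]
gripper_width: 0.0457
finger_force: 30.0
```

```bash
python3 nudge.py '.011 0 .008 0 0 0 .04;.021 0 .016 0 0 0 .04;.031 0 .025 0 0 0 .04;.040 0 .035 0 0 0 .04;.048 0 .045 0 0 0 .04;.056 0 .056 0 0 0 .04;.063 0 .068 0 0 0 .04;.069 0 .079 0 0 0 .04;.074 0 .092 0 0 0 .04;.078 0 .104 0 0 0 .04'
python3 - <<'E'
from h import *;from cell import r
s=r.state();p=s["position"]-[0,0,.167];b=Ro.from_euler('z',-B[2]).apply(p-[B[0],B[1],0]);a=np.arctan2(b[2]-.035,-b[0])-np.radians(13);print(b,a,np.hypot(b[0],b[2]-.035),s["gripper_width"])
plan(r,box(B,knob(0)),np.pi/2+B[2])
E
```

```text
time_s: 18.38
position: [0.4559, -0.1423, 0.2619]
tcp_rot: [0.0, 0.069, 0.998, 0.001]
wrist_force: [-2.0, 12.2, 5.7]
gripper_width: 0.0452
finger_force: 30.0
[-0.18400253  0.0010252   0.09487855] 0.08772114727862482 0.19350031425448044 0.04517861524929427
t18.38 d [ 0.0016 -0.0011  0.017 ] w [0.002 0.    0.   ] rows 0.4
```

Push down gently until the sill stops it.

```bash
python3 nudge.py '.002 0 .005 0 0 0 .04;.003 0 .010 0 0 0 .04;.003 0 .014 0 0 0 .04;.003 0 .017 0 0 0 .04;.003 0 .019 0 0 0 .04;.003 0 .021 0 0 0 .04;.003 0 .021 0 0 0 .04'
python3 - <<'E'
from h import *;from cell import r
s=r.state();p=s["position"]-[0,0,.167];b=Ro.from_euler('z',-B[2]).apply(p-[B[0],B[1],0]);a=np.arctan2(b[2]-.035,-b[0])-np.radians(13);print(b,a)
E
```

```text
time_s: 18.97
position: [0.4535, -0.142, 0.2432]
tcp_rot: [0.0, 0.069, 0.998, 0.001]
wrist_force: [-14.1, 16.6, 29.7]
gripper_width: 0.046
finger_force: 30.0
[-0.18645654  0.00102232  0.07619172] -0.00946644785672715
```

```bash
python3 nudge.py '0 0 -.002 0 0 0 .04;0 0 -.002 0 0 0 .07;0 0 -.002 0 0 0 .07;0 0 -.002 0 0 0 .07;0 0 -.002 0 0 0 .07;0 0 -.02 0 0 0 .07;0 0 -.05 0 0 0 .07;0 0 -.09 0 0 0 .07;0 0 -.13 0 0 0 .07;0 0 -.13 0 0 0 .07'
python3 - <<'E'
from h import *;from cell import r;import cv2
w,=save(r,7,"wrist");t,=save(r,7,"top")
W=dict(np.load("wrist7.npz"));u,v=proj(W,box(B,knob(0)));print(u,v,proj(W,box(B,knob(.05))))
o=np.zeros((384,800,3),np.uint8);o[:,:512]=w
u0,v0=int(u)-48,int(v)-45
o[:270,512:]=cv2.resize(t[112:262,265:425],(288,270),interpolation=2)
o[270:384,512:712]=cv2.resize(w[v0:v0+57,u0:u0+100],(200,114),interpolation=2)
cv2.imwrite("pics/l.png",o)
E
```

```text
time_s: 19.8
position: [0.4536, -0.1428, 0.3786]
tcp_rot: [0.004, 0.069, 0.998, -0.001]
wrist_force: [1.1, 0.7, 2.0]
gripper_width: 0.07
finger_force: 0.0
255.0807015187716 185.03226479403014 [255.05764613 189.76401096]
```

View pics/l.png

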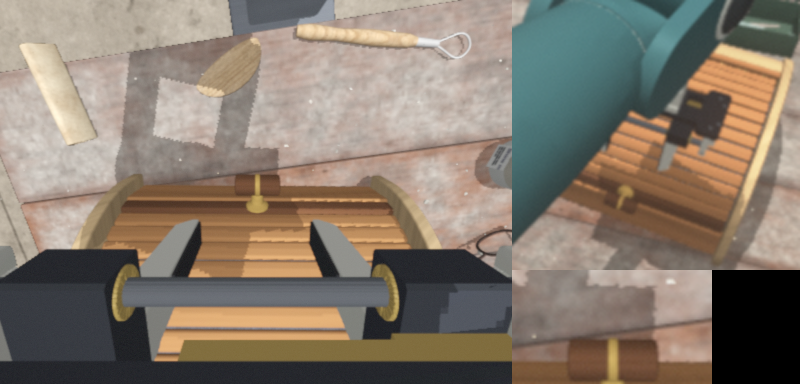

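```bash
python3 -c "
from cell import r
print(r.job_done())"
```

```text
the job is handed in; nothing more can be done
None
```

The bisque mug stands upright on the cork floor, beside the terracotta mug. The last wrist picture shows the cover shut on the sill, with the arm clear of everything. I handed the job in at about 20 s, and no verdict came back.

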